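Snap the small-parts carrier shut and lift it off its tray

TASK

Close the screw carrier on the repair bench: press each of its two hinged lids down until it snaps and stays shut by itself. Then, with both lids shut and let go, take the carrier by its handle, lift it straight up about 10 cm above its metal tray, and finish there still holding it in the air over the tray, level and motionless; do not tip it and leave everything else on the bench where it is.

Things in the scene. Friction and masses are not known exactly. Their poses are not given: they have to be found in the camera images.
- tote: The loose carrier: a grey plastic box 120 mm long (its x) by 150 mm wide (its y), walls 42 mm high, 0.4 to 0.65 kg, balanced about its centre, with two compartments side by side and a fixed black handle over the wall between them. Origin at the centre of its underside, z up. Its yaw is at most 0.6 rad either way, so its +y side is on the robot's left
- tote_center (a point): The centre of the carrier's underside (same as its origin)
- handle (a point): Centre of the handle's grip bar, 79 mm above the carrier's underside: a straight bar of 14 x 14 mm section, 110 mm long along the carrier's x, on a post at each end (90 mm free between them). It spans 72 to 86 mm in height; below it the gap down to 42 mm is free. Axes as the carrier's. Open lids stand in the way of fingers that straddle the bar
- lid_left (a joint): Angle in rad of the white lid on the carrier's +y side: 0 flat shut, growing as its outer edge rises; starts ajar at about 0.45 to 0.7. A weak spring brings it back to about 0.4 if it has not snapped. On the way down a snap begins at 0.15, is passed at about 0.08, and the lid then stays shut by itself at 0.00 to 0.03, with a hard stop at 0
- lid_right (a joint): The same for the lid on the carrier's -y side (mirror image), angle in rad, 0 shut, positive ajar
- lid_left_pad (a point): Ribbed thumb pad (36 x 24 mm) on the left lid's top face, 46 mm outward from the hinge, midway along it; moves with the lid. With the lid shut it is at x = 0, y = +56 mm, 46 mm above the underside in the carrier's axes. A straight push down over that place shuts the lid: it takes about 6 N to snap, then stops hard; 10 to 20 N is harmless
- lid_right_pad (a point): The same pad on the right lid; with the lid shut at x = 0, y = -56 mm, 46 mm above the carrier's underside
- lid_left_hinge (a point): Middle of the left lid's hinge line, which runs along the carrier's x at y = +10 mm, 42 mm above the carrier's underside. The lid is 116 mm long, 4 mm thick and reaches 66 mm outward from here (71 mm at the 30 mm wide snap tongue in the middle of its outer edge)
- lid_right_hinge (a point): The same for the right lid, at y = -10 mm
- tray: The fixed shallow aluminium tray in which the carrier stands: 150 x 186 mm outside, rim 10 mm high, floor and walls 5 mm thick, about 10 mm of play around the carrier. Origin at the centre of its underside, on the bench
- screwdriver: Bystander to leave alone: a screwdriver 150 mm long, lying loose beside the tray's right side
- phone: Bystander to leave alone: a dark phone 148 x 72 x 8 mm, standing or lying loose on the bench; origin at the centre of its underside, beside the tray's left side
- tweezers: Bystander to leave alone: steel tweezers 127 mm long, 8 mm high, lying loose between the tray and the robot
- jar: Bystander to leave alone: a small round jar, 40 mm across and 40 mm high, standing or lying loose on the bench; origin at the centre of its underside, just beyond the tray
- spool: Bystander to leave alone: a metal spool 60 mm across and 40 mm high, standing or lying loose on the bench; origin at the centre of its underside, at the far side or the left or right side of the mat, well clear of the tray
- cup: Bystander to leave alone: a white mug 76 mm across and 90 mm high, standing or lying loose on the bench; origin at the centre of its underside, at the far side or the left or right side of the mat, well clear of the tray
- bin: Bystander to leave alone: an open grey bin 90 x 120 x 40 mm without lids, standing or lying loose on the bench; origin at the centre of its underside, at the far side or the left or right side of the mat, well clear of the tray
Not all that is in view belongs to the job. Of the things like the tray, leave any that is green; of the rest the larger one is meant.

How it is judged:
By the outcome, as a careful person would: the job done as asked, in the order asked, and still so for the second after the job is handed in, while the arm keeps its last pose, push and grip.
It also fails if it takes over 51 s, if anything falls off the work surface, if the arm or the gripper's body presses on something with over 40 N, if the wrist force passes 120 N, or if a joint passes its speed limit or range.

ROBOT

A 6-joint arm with a two-finger parallel gripper is mounted at the origin on the work surface. World frame = base frame: x ahead of the robot, y to its left, z up, the work surface at z = 0. Lengths are in m, angles in rad, forces in N, time in s.
With the tool pointing down it reaches from about 0.35 to 0.85 m from the base axis. Payload 8.1 kg.
Tool frame: the origin (TCP) lies on the centre line of the jaws, within the pads' length; the fingertips stand 14 mm ahead of it and the grasp point (between the pads) lies 5 mm behind it (arm.tip_extent is the distance from the TCP to the fingertips, in m); z points along the fingers, y is the line along which they close (so a half turn about z gives the same grasp; the last joint's range is limited). The gripper opens to 93 mm and grips with 3 to 60 N. Pads are 15 mm wide; open, the fingers measure 128 mm over their backs; the gripper's body (75 mm by 188 mm) begins 65 mm behind the grasp point.
Start: joints at [1.177, 0.13, 1.488, -0, 1.523, -0.085], TCP at [0.182, 0.572, 0.233] pointing down, gripper open.
Joint ranges: [-2.96, 2.96], [-0.89, 2.26], [0.02, 2.5], [-1.34, 4.48], [0, 2.73], [-2.66, 2.66]. Speed limits (rad/s): [2.39, 2.39, 2.79, 3.14, 3.14, 3.14].

INTERFACE

Orientations are given as a rotation vector (axis times angle).
In Python, from workcell import arm, optics gives the robot as it stands.
- The arm moves only by the tool apply_moves, never from a script. Its argument "plan" is a list that holds one entry, the list of rows, each a list of 7 numbers: the shift along the tool's x, y, z as a fraction of full scale, then the turn, a rotation vector about the tool's x, y, z as a fraction of full scale, then the closure, from 0 (fully open) to 1 (shut). In form: [[[x, y, z, rx, ry, rz, fingers], ...]]. A call has 1 to 5 rows; each row shifts and turns the commanded pose from where the row before left it, along the tool's axes as they then stand; what a row does not reach is not made up. Full scale, the value 1, is 0.1 m for a shift and 0.12 rad for a turn. A row lasts 1/12 s, in which the tool goes at most 41.7 mm and 7.16 degrees, less where a joint would pass 70% of its speed; a pose out of reach is approached as far as the arm can. A call with a number of a shift or a turn outside -1 to 1 is refused whole. A call with a gripper value outside its range is refused whole. The fingers move at their own pace and stop on an object; the grip force is fixed at half the most. Time passes only in rows, so rows that do not move let the fingers close. It gives the time, the measured TCP pose, the force, the opening and the grip force at its end, in the units of the state.
- arm.observe(): the state, without advancing time (a new reading comes with each control period).
- optics.snapshot(name): name is "scene" or "top"; returns the picture (384x512x3 uint8, blue, green, red); there is no depth.
- optics.camera_params(name): a dict with "mtx" (3x3 intrinsics, pixels), "dist_coeffs" ([k1, k2, p1, p2, k3] as OpenCV has them; the pictures are not rectified), "rvec" (rotation vector, rad) and "tvec" (3), from world to camera coordinates, as OpenCV has them. Camera axes: x right, y down, z forward; pixel columns grow to the right and rows downward; lengths in m; the calibration is good to about 2 mm. A picture is of the moment at which its call begins. camera_params takes no time and is no camera call.
- arm.hand_in(): hands the job in; it is judged then, once.
The state is a dict: "clock": time; "joint_positions": joint angles; "dq": joint speeds; "joint_torque": joint torques, N m; "position": TCP position; "orientation": TCP orientation; "ft_force": force on the tool from outside, world axes, zero at the start; "torque": the same for the moment, N m; "grip_width": finger opening in m; "gripper_force": force on a finger pad.
Only numpy, scipy, OpenCV 4.12 (cv2) and the standard library are available. Lean on these libraries where they do the work, as an engineer would, in place of code of your own. Each camera call takes 0.05 s, during which the arm holds its last target. There are 200 camera calls.

## Working session

There is one attempt and no reset: what is moved stays moved. The work goes in short steps, Python scripts to look and compute and a tool call to move; the robot and the scene stay as the last step left them, time stands still between calls to the robot, and variables do not carry over. Pictures are saved under pics/ and viewed, at most 10 in all, crops included, and the job is handed in when it is done.

Besides the shell and the picture viewer there is one more tool, called after "Request:" as name(argument=value, ...), one argument or row to a line, values as JSON. apply_moves: Moves the arm, as the interface text tells. Its arguments: {"type":"object","properties":{"plan":{"type":"array","items":{"type":"array","items":{"type":"array","items":{"type":"number"}}}}},"required":["plan"]}

```bash
mkdir -p pics
python3 - <<'E'
from workcell import arm, optics
import cv2
for n in("scene","top"):
    cv2.imwrite(f"pics/{n}0.png",optics.snapshot(n))
    print(n,optics.camera_params(n))
s=arm.observe();print(s)
E
```

```text
scene {'mtx': array([[376.06931803,   0.        , 256.18416234],
       [  0.        , 376.06931803, 189.5865937 ],
       [  0.        ,   0.        ,   1.        ]]), 'dist_coeffs': array([-0.10194141,  0.        ,  0.        ,  0.        ,  0.        ]), 'rvec': array([ 2.31730613,  0.93570481, -0.31120683]), 'tvec': array([-0.41655021, -0.26969208,  1.27503522])}
top {'mtx': array([[478.05100686,   0.        , 260.59044394],
       [  0.        , 478.05100686, 194.61477367],
       [  0.        ,   0.        ,   1.        ]]), 'dist_coeffs': array([0.00996329, 0.        , 0.        , 0.        , 0.        ]), 'rvec': array([ 2.12967415, -2.15009556,  0.13264555]), 'tvec': array([0.02378432, 0.57482506, 1.32118906])}
{'clock': 0.1, 'joint_positions': array([ 1.17658441e+00,  1.31099071e-01,  1.48916116e+00, -2.12546495e-05,
        1.52301832e+00, -8.54080037e-02]), 'dq': array([-0.00050675, -0.00107783, -0.00402142,  0.00108147,  0.00035229,
        0.00087281]), 'joint_torque': array([ 1.22644869e-03, -5.61334813e+01, -4.93099558e+01,  7.70326937e-02,
        2.90228915e-02, -1.14883519e-04]), 'position': array([0.18215127, 0.57116248, 0.23168938]), 'orientation': array([-4.83082839e-01, -3.10384317e+00,  2.58003040e-03]), 'ft_force': array([ 0.84247093, -0.06280637,  0.3861664 ]), 'torque': array([-0.07390681, -0.02840125, -0.00092094]), 'gripper_force': 0.0, 'grip_width': 0.09299451154827246}
```

View pics/top0.png

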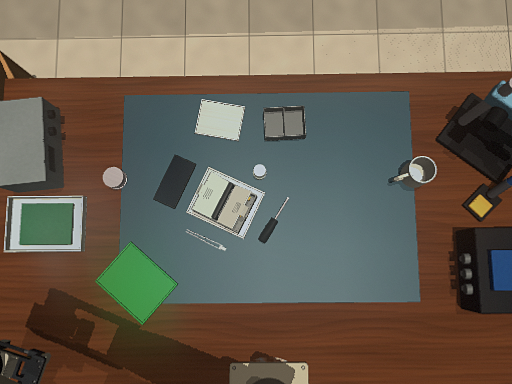

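View pics/scene0.png

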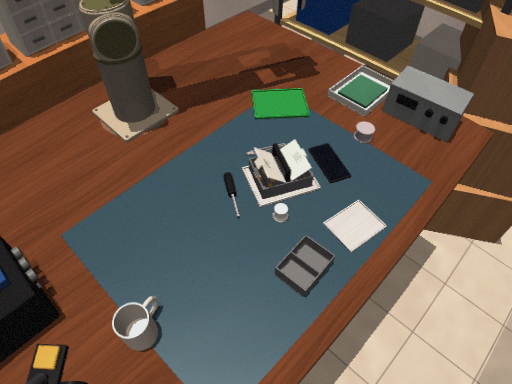

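Top shows the carrier in its tray at about (226,203), phone at (175,181), jar (260,171), screwdriver (273,220) and tweezers (206,239). I'll zoom in.

```bash
cat > h.py <<'E'
import numpy as np, cv2
from workcell import arm, optics
P={n:optics.camera_params(n) for n in("scene","top")}
def ray(n,uv):
    p=P[n];R=cv2.Rodrigues(p['rvec'])[0]
    u=cv2.undistortPoints(np.array([[uv]],float),p['mtx'],p['dist_coeffs'])[0,0]
    return -R.T@p['tvec'], R.T@np.array([*u,1])
def onz(n,uv,z):
    c,d=ray(n,uv); return c+d*(z-c[2])/d[2]
def proj(n,X):
    p=P[n];return cv2.projectPoints(np.array(X,float).reshape(-1,3),p['rvec'],p['tvec'],p['mtx'],p['dist_coeffs'])[0][:,0]
def car(o,yaw,X):
    c,s=np.cos(yaw),np.sin(yaw);R=np.array([[c,-s,0],[s,c,0],[0,0,1]]);return np.array(X,float).reshape(-1,3)@R.T+o
def go(x,y,z,yaw):
    """tool-down target, y tool axis across carrier: print tool-frame shift and yaw"""
    from scipy.spatial.transform import Rotation as Ro
    s=arm.observe();R=Ro.from_rotvec(s['orientation'])
    d=R.inv().apply(np.array([x,y,z])-s['position'])
    best=None
    for k in(0,np.pi):
        T=Ro.from_euler('z',yaw+k)*Ro.from_euler('x',np.pi)
        w=(R.inv()*T).as_rotvec()
        if best is None or np.linalg.norm(w)<np.linalg.norm(best):best=w
    print('pos',s['position'].round(4),'shift/0.1',(d*10).round(3),'turn/0.12',(best/.12).round(2),'j6',s['joint_positions'][5].round(2),'F',s['ft_force'].round(1),'t',s['clock'])
E
python3 - <<'E'
from h import *
t=cv2.imread('pics/top0.png');s=cv2.imread('pics/scene0.png')
a=cv2.resize(t[155:250,165:285],None,fx=5,fy=5,interpolation=cv2.INTER_CUBIC)
b=cv2.resize(s[130:215,230:330],None,fx=5,fy=5,interpolation=cv2.INTER_CUBIC)
cv2.imwrite('pics/a.png',a);cv2.imwrite('pics/b.png',b)
# tray outline: bright low-saturation blob
hsv=cv2.cvtColor(t,cv2.COLOR_BGR2HSV);m=((hsv[...,2]>150)&(hsv[...,1]<60)).astype(np.uint8)
m[:155]=0;m[250:]=0;m[:,:182]=0;m[:,275:]=0
m=cv2.morphologyEx(m,cv2.MORPH_CLOSE,np.ones((5,5)))
c=max(cv2.findContours(m,0,2)[0],key=cv2.contourArea)
q=cv2.boxPoints(cv2.minAreaRect(c));print(q)
W=np.array([onz('top',p,.01) for p in q]);print(W.round(4));print(np.linalg.norm(np.diff(W,axis=0),axis=1),W.mean(0))
E
```

```text
[[185.7238  211.5893 ]
 [207.40114 165.3443 ]
 [264.81665 192.25781]
 [243.13933 238.5028 ]]
[[0.5319 0.2369 0.01  ]
 [0.6682 0.1748 0.01  ]
 [0.5862 0.0064 0.01  ]
 [0.4524 0.0701 0.01  ]]
[0.14977022 0.1872632  0.14824022] [0.5596895  0.12207561 0.01      ]
```

View pics/a.png

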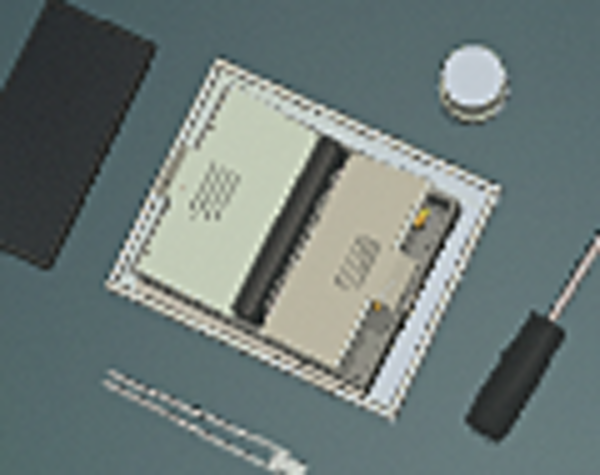

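View pics/b.png

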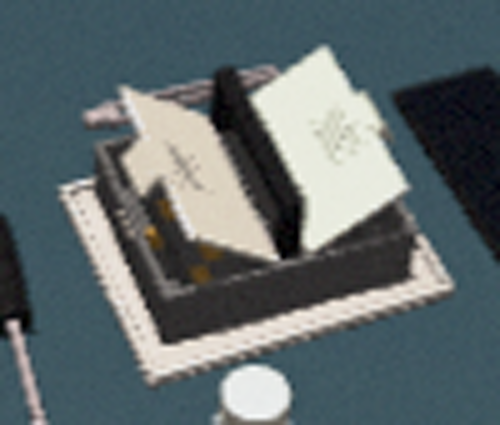

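Crop shows both lids ajar, handle bar from about top-pixel (231,185) to (215,217). Tray measures 150×187 mm, as it must. Now the bar.

Run:
```python
from h import *
t=cv2.imread('pics/top0.png')
g=t.max(2);m=(g<75).astype(np.uint8);k=np.zeros_like(m);k[180:222,208:236]=1;m&=k
n,l,st,_=cv2.connectedComponentsWithStats(m);i=1+st[1:,4].argmax();print(st[i])
q=cv2.boxPoints(cv2.minAreaRect(np.argwhere(l==i)[:,::-1].astype(np.float32)));print(q)
W=np.array([onz('top',p,.088) for p in q]);e=np.diff(W,axis=0);print(W.round(4),np.linalg.norm(e,axis=1),np.arctan2(e[:,1],e[:,0]));c=W.mean(0);print(c)
# scene bar top: predicted end points for check
yaw=-.427
for n in P: print(n,proj(n,car([c[0],c[1],.005],yaw,[[.055,0,.086],[-.055,0,.086],[0,0,.086]])).round(1))
print(onz('top',[84,222],.005) if 0 else '')
# carrier right wall top edge corners in top (z=.047)
for p in[(460,205),(368,392)]: print(onz('top',(165+p[0]/5,155+p[1]/5),.047))
print('wall pred',car([c[0],c[1],.005],yaw,[[.06,-.075,.042],[-.06,-.075,.042]]))
go(c[0],c[1],.17,yaw)
```

```text
[212 182  23  38 181]
[[210.70102 216.81567]
 [228.92236 181.44485]
 [234.78955 184.46735]
 [216.5682  219.83817]]
[[0.5084 0.1545 0.088 ]
 [0.606  0.1047 0.088 ]
 [0.5974 0.0885 0.088 ]
 [0.5    0.1384 0.088 ]] [0.10957435 0.01838628 0.10945065] [-0.47195981 -2.06033537  2.66797939]
[0.55295796 0.12154461 0.088     ]
scene [[289.5 170.1]
 [273.  142.7]
 [281.  156. ]]
top [[231.  182.3]
 [214.3 218.7]
 [222.7 200.4]]

[0.57029984 0.02840841 0.047     ]
[0.46489877 0.08081501 0.047     ]
wall pred [[0.57651004 0.02843017 0.047     ]
 [0.46728457 0.07812721 0.047     ]]
pos [0.1822 0.5712 0.2317] shift/0.1 [-4.899 -3.156  0.622] turn/0.12 [-0.01 -0.    0.98] j6 -0.09 F [ 0.8 -0.1  0.4] t 0.1
```

Request:
apply_moves(
  plan=[
    [[-0.325,-0.21,0,0,0,0,0],[-0.325,-0.21,0,0,0,0,0],[-0.325,-0.21,0,0,0,0,0],[-0.325,-0.21,0,0,0,0,0],[-0.325,-0.21,0,0,0,0,0]],
  ],
)

```text
clock: 0.52
position: [0.3057, 0.4206, 0.2322]
orientation: [-0.482, -3.104, 0.001]
ft_force: [1.1, 0.6, -0.3]
grip_width: 0.0933
gripper_force: 0.0
```

Request:
apply_moves(
  plan=[
    [[-0.325,-0.21,0,0,0,0,0],[-0.325,-0.21,0,0,0,0,0],[-0.325,-0.21,0,0,0,0,0],[-0.325,-0.21,0,0,0,0,0],[-0.325,-0.21,0,0,0,0,0]],
  ],
)

```text
clock: 0.93
position: [0.4288, 0.271, 0.2324]
orientation: [-0.483, -3.104, 0.0]
ft_force: [1.4, 0.6, 0.4]
grip_width: 0.093
gripper_force: 0.0
```

Request:
apply_moves(
  plan=[
    [[-0.325,-0.21,0,0,0,0,0],[-0.325,-0.21,0,0,0,0,0],[-0.3,-0.21,0,0,0,0,0],[0,0,0,0,0,0.65,0],[0,0,0,0,0,0.65,0]],
  ],
)

```text
clock: 1.35
position: [0.5004, 0.1816, 0.2319]
orientation: [-0.734, -3.054, 0.001]
ft_force: [0.5, 0.4, 0.6]
grip_width: 0.0929
gripper_force: 0.0
```

Run:
```python
from h import *
go(.5525,.1215,.13,-.465)
cv2.imwrite('pics/c.png',cv2.resize(optics.snapshot('scene')[90:230,190:350],None,fx=4,fy=4,interpolation=cv2.INTER_CUBIC))
```

```text
pos [0.5004 0.1816 0.2319] shift/0.1 [-0.738 -0.298  1.019] turn/0.12 [-0.01 -0.01 -0.06] j6 -0.85 F [0.5 0.4 0.6] t 1.35
```

View pics/c.png

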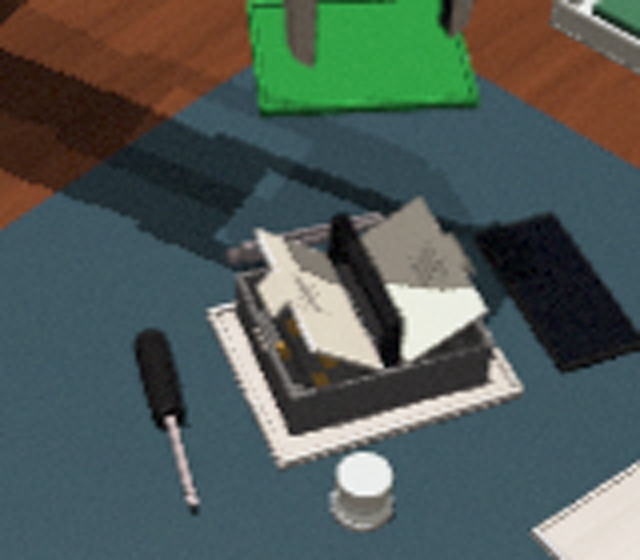

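The carrier is unobstructed and unmoved; the gripper is still short of it. Moving on over it.

Request:
apply_moves(
  plan=[
    [[-0.37,-0.15,0,0,0,0,0],[-0.37,-0.15,0,0,0,0,0],[0,0,0.3,0,0,0,0],[0,0,0.35,0,0,0,0],[0,0,0.35,0,0,0,0]],
  ],
)

```text
clock: 1.82
position: [0.553, 0.1236, 0.1321]
orientation: [0.721, 3.056, 0.001]
ft_force: [-0.4, 0.3, -0.6]
grip_width: 0.093
gripper_force: 0.0
```

Run:
```python
from h import *
go(.5525,.1215,.065,-.465)
a=cv2.resize(optics.snapshot('scene')[100:210,220:340],None,fx=4,fy=4,interpolation=cv2.INTER_CUBIC)
b=cv2.resize(optics.snapshot('top')[155:250,165:285],None,fx=4,fy=4,interpolation=cv2.INTER_CUBIC)
b=cv2.copyMakeBorder(b,0,60,0,0,0);cv2.imwrite('pics/d.png',cv2.resize(np.hstack([a,b]),(800,367)))
```

```text
pos [0.553  0.1236 0.1321] shift/0.1 [-0.003 -0.022  0.671] turn/0.12 [0.01 0.01 0.01] j6 -0.98 F [-0.4  0.3 -0.6] t 1.8167
```

View pics/d.png

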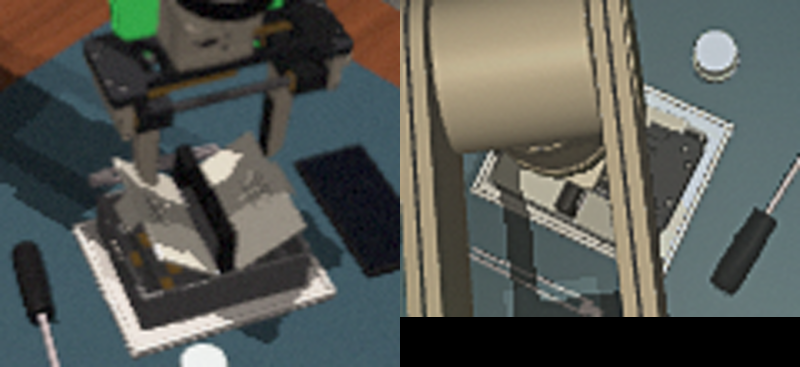

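The open fingers straddle the bar, one over each lid, closing line across it. Both pads can be pressed together.

Request:
apply_moves(
  plan=[
    [[0,-0.022,0.1,0,0,0,0],[0,0,0.12,0,0,0,0],[0,0,0.12,0,0,0,0],[0,0,0.1,0,0,0,0],[0,0,0,0,0,0,0]],
  ],
)

```text
clock: 2.33
position: [0.5502, 0.1219, 0.0868]
orientation: [-0.722, -3.055, 0.001]
ft_force: [-0.4, 0.4, -0.3]
grip_width: 0.093
gripper_force: 0.0
```

Request:
apply_moves(
  plan=[
    [[0,0,0.04,0,0,0,0],[0,0,0.04,0,0,0,0],[0,0,0.04,0,0,0,0],[0,0,0.04,0,0,0,0],[0,0,0,0,0,0,0]],
  ],
)

```text
clock: 2.75
position: [0.5511, 0.1219, 0.072]
orientation: [-0.723, -3.057, 0.0]
ft_force: [1.1, -1.0, 0.5]
grip_width: 0.0929
gripper_force: 0.3
```

Request:
apply_moves(
  plan=[
    [[0,0,0.02,0,0,0,0],[0,0,0.02,0,0,0,0],[0,0,0.01,0,0,0,0],[0,0,0.01,0,0,0,0],[0,0,0,0,0,0,0]],
  ],
)

```text
clock: 3.17
position: [0.5517, 0.1222, 0.0673]
orientation: [0.723, 3.056, 0.001]
ft_force: [0.2, 0.2, 2.9]
grip_width: 0.0932
gripper_force: 1.6
```

Request:
apply_moves(
  plan=[
    [[0,0,0.01,0,0,0,0],[0,0,0.01,0,0,0,0],[0,0,0.01,0,0,0,0],[0,0,0,0,0,0,0]],
  ],
)

```text
clock: 3.5
position: [0.5517, 0.122, 0.0651]
orientation: [0.723, 3.056, 0.0]
ft_force: [-5.3, 0.1, 14.2]
grip_width: 0.0931
gripper_force: 7.1
```

Request:
apply_moves(
  plan=[
    [[0,0,0.01,0,0,0,0],[0,0,0.01,0,0,0,0],[0,0,0,0,0,0,0]],
  ],
)

```text
clock: 3.75
position: [0.5518, 0.122, 0.0649]
orientation: [0.723, 3.056, 0.0]
ft_force: [-14.0, -2.1, 29.6]
grip_width: 0.0927
gripper_force: 14.6
```

Hard stop at the shut height, about 15 N per lid. Back up and look.

Request:
apply_moves(
  plan=[
    [[0,0,-0.1,0,0,0,0],[0,0,-0.2,0,0,0,0],[0,0,-0.35,0,0,0,0],[0,0,0,0,0,0,0],[0,0,0,0,0,0,0]],
  ],
)

```text
clock: 4.17
position: [0.553, 0.1221, 0.129]
orientation: [0.723, 3.053, 0.002]
ft_force: [0.3, -0.5, -0.3]
grip_width: 0.0932
gripper_force: 0.0
```

Run:
```python
from h import *
go(.5525,.1215,.08,-.465)
a=cv2.resize(optics.snapshot('scene')[100:210,220:340],None,fx=6,fy=5.4,interpolation=cv2.INTER_CUBIC)
cv2.imwrite('pics/e.png',a)
```

```text
pos [0.553  0.1221 0.129 ] shift/0.1 [ 0.003 -0.008  0.49 ] turn/0.12 [0.02 0.03 0.  ] j6 -0.98 F [ 0.3 -0.5 -0.3] t 4.1667
```

View pics/e.png

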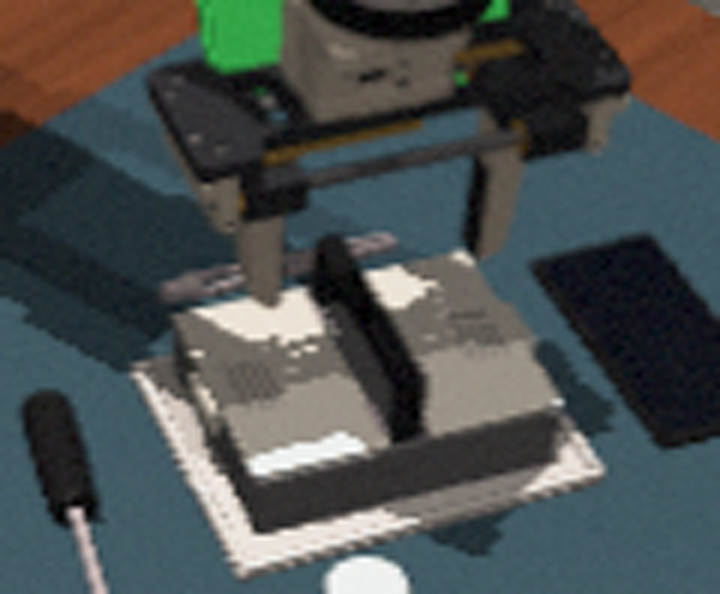

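Both lids lie flat and stay shut with the gripper off. Now descend and grip the bar.

Request:
apply_moves(
  plan=[
    [[0,-0.008,0.2,0,0,0,0],[0,0,0.19,0,0,0,0],[0,0,0.1,0,0,0,0],[0,0,0,0,0,0,0],[0,0,0,0,0,0,1]],
  ],
)

```text
clock: 4.63
position: [0.5495, 0.121, 0.076]
orientation: [-0.723, -3.054, 0.002]
ft_force: [0.2, -0.2, 0.1]
grip_width: 0.0895
gripper_force: 0.0
```

Request:
apply_moves(
  plan=[
    [[0,0,0,0,0,0,1],[0,0,0,0,0,0,1],[0,0,0,0,0,0,1],[0,0,0,0,0,0,1],[0,0,0,0,0,0,1]],
  ],
)

```text
clock: 5.05
position: [0.5513, 0.1213, 0.0783]
orientation: [0.723, 3.056, 0.001]
ft_force: [0.0, -0.6, -0.2]
grip_width: 0.0576
gripper_force: 0.0
```

Request:
apply_moves(
  plan=[
    [[0,0,0,0,0,0,1],[0,0,0,0,0,0,1],[0,0,0,0,0,0,1],[0,0,0,0,0,0,1],[0,0,0,0,0,0,1]],
  ],
)

```text
clock: 5.47
position: [0.5508, 0.1212, 0.0776]
orientation: [-0.724, -3.057, 0.0]
ft_force: [-0.4, -0.5, 1.1]
grip_width: 0.0243
gripper_force: 0.0
```

Request:
apply_moves(
  plan=[
    [[0,0,0,0,0,0,1],[0,0,0,0,0,0,1],[0,0,0,0,0,0,1],[0,0,0,0,0,0,1],[0,0,0,0,0,0,1]],
  ],
)

```text
clock: 5.88
position: [0.5509, 0.1214, 0.0777]
orientation: [0.723, 3.057, 0.001]
ft_force: [1.8, 3.6, -1.3]
grip_width: 0.0133
gripper_force: 30.0
```

Request:
apply_moves(
  plan=[
    [[0,0,-0.01,0,0,0,1],[0,0,-0.03,0,0,0,1],[0,0,-0.05,0,0,0,1],[0,0,-0.05,0,0,0,1],[0,0,-0.05,0,0,0,1]],
  ],
)

```text
clock: 6.3
position: [0.5507, 0.1211, 0.097]
orientation: [-0.724, -3.057, 0.001]
ft_force: [0.1, -0.6, -6.3]
grip_width: 0.0135
gripper_force: 30.0
```

Request:
apply_moves(
  plan=[
    [[0,0,-0.08,0,0,0,1],[0,0,-0.1,0,0,0,1],[0,0,-0.1,0,0,0,1],[0,0,-0.1,0,0,0,1],[0,0,-0.1,0,0,0,1]],
  ],
)

```text
clock: 6.72
position: [0.5511, 0.1213, 0.1462]
orientation: [0.723, 3.056, 0.0]
ft_force: [0.3, 0.3, -6.4]
grip_width: 0.0136
gripper_force: 30.0
```

Request:
apply_moves(
  plan=[
    [[0,0,-0.1,0,0,0,1],[0,0,-0.1,0,0,0,1],[0,0,-0.08,0,0,0,1],[0,0,-0.04,0,0,0,1],[0,0,-0.01,0,0,0,1]],
  ],
)

```text
clock: 7.13
position: [0.5515, 0.1213, 0.179]
orientation: [0.723, 3.055, 0.001]
ft_force: [0.7, -0.3, -5.7]
grip_width: 0.0141
gripper_force: 30.0
```

Request:
apply_moves(
  plan=[
    [[0,0,0,0,0,0,1],[0,0,0,0,0,0,1],[0,0,0,0,0,0,1],[0,0,0,0,0,0,1],[0,0,0,0,0,0,1]],
  ],
)

```text
clock: 7.55
position: [0.5506, 0.1212, 0.1771]
orientation: [-0.723, -3.056, 0.001]
ft_force: [0.8, -0.6, -5.6]
grip_width: 0.0138
gripper_force: 30.0
```

Run:
```python
from h import *
go(.5508,.1213,.1777,-.465)
a=cv2.resize(optics.snapshot('scene')[70:230,200:360],None,fx=3.6,fy=3.6,interpolation=cv2.INTER_CUBIC)
cv2.imwrite('pics/f.png',a)
```

```text
pos [0.5506 0.1212 0.1771] shift/0.1 [-0.001  0.002 -0.006] turn/0.12 [-0.   -0.01  0.  ] j6 -0.98 F [ 0.8 -0.6 -5.6] t 7.55
```

View pics/f.png

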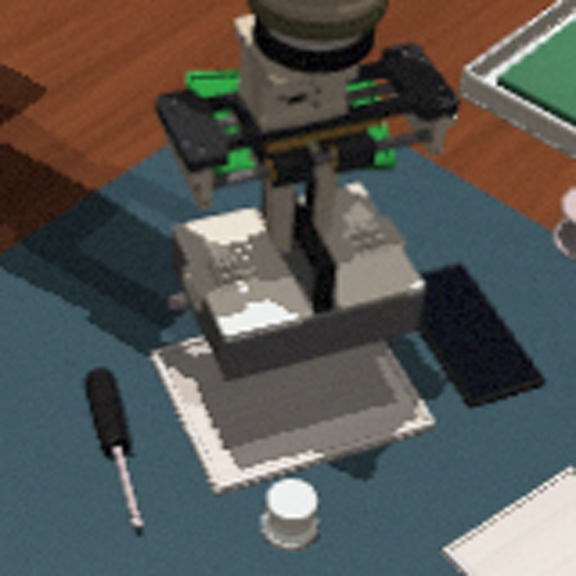

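The carrier hangs level about 10 cm over the tray, with both lids shut and the bystanders undisturbed.

```bash
python3 -c "
from workcell import arm
print(arm.hand_in())"
```

```text
the job is handed in; nothing more can be done
None
```

Both lids are snapped shut, and the arm is holding the carrier by its handle, level and still about 10 cm above the tray; the job was handed in at about 7.6 s with the screwdriver, phone and jar still in place in the last view.

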